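# Re-rack the desk stamps in mirror order

### The job

The left-handed clerk's desk gets a new stamp rack: move the four rubber stamps from the old brown rack into the empty plywood rack, one in each pocket, in the reverse order, so that the stamp that stood leftmost in the old rack ends up rightmost in the new one, the second from the left becomes second from the right, and so on. Stand each one upright with its foot flat on the pocket's floor, and knock none of them over on the way.

Things in the scene. Friction and masses are not known exactly. Their poses are not given: they have to be found in the camera images.
- old_rack: Old brown wooden tray, 241 mm (y) by 68 mm, fixed, with a ledge 10 mm high on the robot's side for the sample plates. Four pockets in a row, centres at x 0, y -87, -29, 29, 87 mm, each 56 mm (x) by 55 mm (y); floor 6 mm above the table, all walls 14 mm high, 3 mm thick between pockets. Origin: centre of the pocket block, on the table. y runs to the robot's left, turned up to 0.35 rad.
- new_rack: New pale plywood tray, 241 mm (y) by 68 mm, fixed, empty at the start, no ledge. Four pockets in a row, centres at x 0, y -87, -29, 29, 87 mm, each 56 mm (x) by 55 mm (y); floor 6 mm above the table, all walls 14 mm high, 3 mm thick between pockets. Origin: centre of the pocket block, on the table. y runs to the robot's left, turned up to 0.35 rad.
- stamp_ball: Rubber stamp with a round foot, 36 mm across and 16 mm high, and a waisted black handle that ends in a ball 34 mm across: ball centre 70 mm above the origin, top 87 mm. Origin: centre of the foot's underside, z up. About 90 g. Starts upright in a pocket of the old rack, within 6 mm of its centre, x and y axes within 0.15 rad of the rack's.
- stamp_square: Rubber stamp with a square foot, 34 x 34 mm and 16 mm high, and a straight square black handle, 24 x 24 mm (sides along its x and y), from 16 to 85 mm above the origin. Origin: centre of the foot's underside, z up. About 90 g. Starts upright in a pocket of the old rack, within 6 mm of its centre, x and y axes within 0.15 rad of the rack's.
- stamp_bar: Rubber stamp with an oblong foot, 26 mm in its x by 36 mm in its y and 16 mm high, a 12 mm round stem and a T handle: a black bar 16 mm thick and 44 mm long, lying along its y, axis 70 mm above the origin, top 78 mm. Grip the bar across, along x. Origin: centre of the foot's underside, z up. About 90 g. Starts upright in a pocket of the old rack, within 6 mm of its centre, x and y axes within 0.15 rad of the rack's.
- stamp_slim: The slimmest rubber stamp: a round foot, 28 mm across and 16 mm high, and a straight thin round black handle, 12 mm thick, from 16 to 85 mm above the origin. Origin: centre of the foot's underside, z up. About 90 g. Starts upright in a pocket of the old rack, within 6 mm of its centre, x and y axes within 0.15 rad of the rack's.
- tag_ball: Fixed sample plate of the ball-handled stamp: a white plate 26 x 42 mm, 2 mm thick, with a black disc 20 mm across on it, lying on the old rack's ledge in front of the pocket where that stamp stands at the start (rack x = -50 mm, same rack y as the pocket). Origin: centre of its underside. It never moves.
- tag_square: Fixed sample plate of the square-handled stamp: a white plate 26 x 42 mm, 2 mm thick, with a black square of 17 mm on it, lying on the old rack's ledge in front of the pocket where that stamp stands at the start (rack x = -50 mm, same rack y as the pocket). Origin: centre of its underside. It never moves.
- tag_bar: Fixed sample plate of the T-handled stamp: a white plate 26 x 42 mm, 2 mm thick, with a black stripe 7 x 30 mm on it, lying on the old rack's ledge in front of the pocket where that stamp stands at the start (rack x = -50 mm, same rack y as the pocket). Origin: centre of its underside. It never moves.
- tag_slim: Fixed sample plate of the slim stamp: a white plate 26 x 42 mm, 2 mm thick, with a black dot 8 mm across on it, lying on the old rack's ledge in front of the pocket where that stamp stands at the start (rack x = -50 mm, same rack y as the pocket). Origin: centre of its underside. It never moves.
Not all that is in view belongs to the job. What is shaped like the stamp_slim but green or red is not meant.

How it is judged (in metres and radians):
At the end, for the whole second after the job is handed in: Every stamp stands upright (0.15 rad), at rest, on the floor (4 mm) of its own new-rack pocket (within 20 mm of its centre along each rack axis), in reverse order: the stamp whose sample plate lies at y in the old rack's frame stands at -y in the new rack's frame (((y of tag_ball in the frame of old_rack between -0.099 and -0.075 m and y of stamp_ball in the frame of new_rack between 0.067 and 0.107 m) or (y of tag_ball in the frame of old_rack between -0.041 and -0.017 m and y of stamp_ball in the frame of new_rack between 0.009 and 0.049 m) or (y of tag_ball in the frame of old_rack between 0.017 and 0.041 m and y of stamp_ball in the frame of new_rack between -0.049 and -0.009 m) or (y of tag_ball in the frame of old_rack between 0.075 and 0.099 m and y of stamp_ball in the frame of new_rack between -0.107 and -0.067 m)) and x of stamp_ball in the frame of new_rack between -0.02 and 0.02 m and z of stamp_ball in the frame of new_rack between 0.002 and 0.01 m and angle between each of stamp_ball, stamp_square, stamp_bar, stamp_slim's own z axis and vertical below 0.15 rad and linear speed of each of stamp_ball, stamp_square, stamp_bar, stamp_slim below 0.02 m/s and angular speed of each of stamp_ball, stamp_square, stamp_bar, stamp_slim below 0.2 rad/s and ((y of tag_square in the frame of old_rack between -0.099 and -0.075 m and y of stamp_square in the frame of new_rack between 0.067 and 0.107 m) or (y of tag_square in the frame of old_rack between -0.041 and -0.017 m and y of stamp_square in the frame of new_rack between 0.009 and 0.049 m) or (y of tag_square in the frame of old_rack between 0.017 and 0.041 m and y of stamp_square in the frame of new_rack between -0.049 and -0.009 m) or (y of tag_square in the frame of old_rack between 0.075 and 0.099 m and y of stamp_square in the frame of new_rack between -0.107 and -0.067 m)) and x of stamp_square in the frame of new_rack between -0.02 and 0.02 m and z of stamp_square in the frame of new_rack between 0.002 and 0.01 m and ((y of tag_bar in the frame of old_rack between -0.099 and -0.075 m and y of stamp_bar in the frame of new_rack between 0.067 and 0.107 m) or (y of tag_bar in the frame of old_rack between -0.041 and -0.017 m and y of stamp_bar in the frame of new_rack between 0.009 and 0.049 m) or (y of tag_bar in the frame of old_rack between 0.017 and 0.041 m and y of stamp_bar in the frame of new_rack between -0.049 and -0.009 m) or (y of tag_bar in the frame of old_rack between 0.075 and 0.099 m and y of stamp_bar in the frame of new_rack between -0.107 and -0.067 m)) and x of stamp_bar in the frame of new_rack between -0.02 and 0.02 m and z of stamp_bar in the frame of new_rack between 0.002 and 0.01 m and ((y of tag_slim in the frame of old_rack between -0.099 and -0.075 m and y of stamp_slim in the frame of new_rack between 0.067 and 0.107 m) or (y of tag_slim in the frame of old_rack between -0.041 and -0.017 m and y of stamp_slim in the frame of new_rack between 0.009 and 0.049 m) or (y of tag_slim in the frame of old_rack between 0.017 and 0.041 m and y of stamp_slim in the frame of new_rack between -0.049 and -0.009 m) or (y of tag_slim in the frame of old_rack between 0.075 and 0.099 m and y of stamp_slim in the frame of new_rack between -0.107 and -0.067 m)) and x of stamp_slim in the frame of new_rack between -0.02 and 0.02 m and z of stamp_slim in the frame of new_rack between 0.002 and 0.01 m); the robot touches nothing.
It fails at once if A stamp is knocked over (tilted by more than 1 rad) (angle between any of stamp_ball, stamp_square, stamp_bar, stamp_slim's own z axis and vertical above 1 rad).
It also fails if it takes over 109 s, if anything falls off the work surface, if the arm or the gripper's body presses on something with over 40 N, if the wrist force passes 120 N, or if a joint passes its speed limit or range.

### The arm

A 6-joint arm with a two-finger parallel gripper is mounted at the origin on the work surface. World frame = base frame: x ahead of the robot, y to its left, z up, the work surface at z = 0. Lengths are in mm, angles in degrees, forces in N, time in s.
With the tool pointing down it reaches from about 350 to 850 mm from the base axis. Payload 8.1 kg.
Tool frame: the origin (TCP) lies between the finger pads; the fingertips stand 17 mm ahead of it and the grasp point (between the pads) lies 2 mm behind it; z points along the fingers, y is the line along which they close (so a half turn about z gives the same grasp; the last joint's range is limited). The gripper opens to 85 mm and grips with 20 to 120 N. Pads are 22 mm wide; open, the fingers measure 114 mm over their backs; the gripper's body (76 mm by 85 mm) begins 54 mm behind the grasp point. The pads swing forward as they close: fully open they stand 13 mm farther back than shut.
Start: joints at [58.476, 7.471, 85.268, -0, 87.261, -4.893], TCP at [268.927, 536.361, 225.292] pointing down, gripper open.
Joint ranges: [-169.43, 169.43], [-51.17, 129.36], [1.28, 143.12], [-76.62, 256.62], [0, 156.53], [-152.29, 152.29]. Speed limits (degrees/s): [136.94, 136.94, 159.86, 180, 180, 180].

### API

Orientations are given as [roll, pitch, yaw] about the fixed x, y, z axes, in that order (R = Rz(yaw) Ry(pitch) Rx(roll)).
In Python, from bench import sense, snapshot, hand_in, trace, place_of gives the robot as it stands.
- The arm moves only by the shell command python3 -m handwheel 'ROWS' [FORCE]. ROWS is JSON, a list of rows, each a list of 7 numbers: the opening, from -1 (shut) to 1 (fully open), then the shift along the tool's x, y, z in cm, then the turn, a rotation vector about the tool's x, y, z in rad. A call has 1 to 12 rows; each row shifts and turns the commanded pose from where the row before left it, along the tool's axes as they then stand; what a row does not reach is not made up. A row lasts 1/12 s, in which the tool goes at most 41.7 mm and 7.16 degrees, less where a joint would pass 70% of its speed; a pose out of reach is approached as far as the arm can. A call with a gripper value outside its range is refused whole. The fingers move at their own pace and stop on an object; FORCE is the grip in N (left out, the last holds). Time passes only in rows, so rows that do not move let the fingers close. It gives the time, the measured TCP pose, the force, the opening and the grip force at its end, in the units of the state.
- sense(): the state, without advancing time (a new reading comes with each control period).
- snapshot(name): name is "side" or "top"; returns a dict with "image" (480x640x3 uint8, red, green, blue), "intrinsics" (3x3 intrinsics, pixels), "R" (3x3) and "t" (3): a world point X has camera coordinates R X + t. Camera axes: x right, y down, z forward; pixel columns grow to the right and rows downward; lengths in mm; the calibration is good to about 2 mm. A picture is of the moment at which its call begins. There is no depth.
- hand_in(): hands the job in; it is judged then, once.
Trained networks look in a picture, given as the dict that the camera call returned (one of the last four; its "shot" number tells which), for a name from the list of things; names that differ only in an ending like _2 or _b are one class to them, and where a whole thing is asked for, a point or a joint stands for the part that bears it (a point fixed in the world has none). Each returns a list of dicts, best first, with "conf" (0 to 1); they miss things now and then, are a little off and sometimes report something else, mostly with a low value. They report only what shows in the picture. A call takes as long as a camera call. They do not tell look-alikes from the thing itself.
- trace(picture, query): "pixels" (480x640 bool, what is visible of it).
- place_of(picture, query): "location" ([x, y, z] in mm, in world coordinates, good to about 4 mm: a listed point, or the origin of a listed thing).
The state is a dict: "time": time; "joint_pos": joint angles; "qd": joint speeds; "joint_efforts": joint torques, N m; "tool_pos": TCP position; "tcp_rot": TCP orientation; "ft_force": force on the tool from outside, world axes, zero at the start; "wrist_torque": the same for the moment, N m; "finger_gap": finger opening in mm; "grip_force": force on a finger pad.
Only numpy, scipy, OpenCV 4.12 (cv2) and the standard library are available. Lean on these libraries where they do the work, as an engineer would, in place of code of your own. Each camera call takes 0.05 s, during which the arm holds its last target. There are 200 camera calls.

## Working session

There is one attempt and no reset: what is moved stays moved. The work goes in short steps, Python scripts to look and compute and a shell command to move; the robot and the scene stay as the last step left them, time stands still between calls to the robot, and variables do not carry over. Pictures are saved under pics/ and viewed, at most 14 in all, crops included, and the job is handed in when it is done.

```bash
mkdir -p pics
cat > a.py <<'E'
import cv2,numpy as np
from bench import *
s=sense();print({k:np.round(v,2).tolist() for k,v in s.items()})
for n in ["top","side"]:
    p=snapshot(n);cv2.imwrite(f"pics/{n}0.png",p["image"][:,:,::-1])
    print(n,np.round(p["R"],3).tolist(),np.round(p["t"]).tolist(),np.round(p["intrinsics"]).tolist())
    for q in "old_rack new_rack stamp_ball stamp_square stamp_bar stamp_slim tag_ball tag_square tag_bar tag_slim".split():
        print(q,[(round(float(d["conf"]),2),np.round(d["location"]).tolist()) for d in place_of(p,q)[:4]])
E
python3 a.py
```

```text
{'time': 0.0, 'joint_pos': [58.47, 7.52, 85.33, -0.0, 87.26, -4.89], 'qd': [0.06, 0.03, 0.06, -0.08, -0.03, 0.05], 'joint_efforts': [-0.0, -56.94, -50.06, -0.0, 0.02, 0.0], 'tool_pos': [268.66, 535.87, 224.24], 'tcp_rot': [-179.89, -0.01, 153.37], 'ft_force': [0.07, 0.41, -0.4], 'wrist_torque': [0.01, 0.06, -0.03], 'grip_force': 0.0, 'finger_gap': 85.15}
top [[0.021, -1.0, 0.002], [-0.989, -0.021, -0.147], [0.147, 0.001, -0.989]] [-64.0, 504.0, 1215.0] [[562.0, 0.0, 310.0], [0.0, 562.0, 233.0], [0.0, 0.0, 1.0]]
old_rack [(0.56, [562.0, -262.0, 1.0])]
new_rack [(0.68, [470.0, 202.0, 2.0])]
stamp_ball [(0.56, [558.0, -285.0, 9.0])]
stamp_square [(0.88, [560.0, -232.0, 6.0])]
stamp_bar [(0.53, [559.0, -176.0, 8.0]), (0.31, [563.0, -285.0, 10.0])]
stamp_slim [(0.7, [569.0, -355.0, 5.0]), (0.6, [603.0, -433.0, -1.0]), (0.54, [526.0, -434.0, -4.0]), (0.48, [440.0, -334.0, 2.0])]
tag_ball [(0.53, [516.0, -294.0, 10.0])]
tag_square [(0.64, [506.0, -237.0, 10.0])]
tag_bar [(0.58, [505.0, -179.0, 10.0]), (0.15, [472.0, 201.0, 1.0])]
tag_slim [(0.72, [502.0, -177.0, 10.0]), (0.64, [520.0, -353.0, 9.0]), (0.2, [516.0, -297.0, 11.0])]
side [[0.812, -0.584, 0.013], [-0.336, -0.485, -0.807], [0.478, 0.651, -0.59]] [-450.0, 188.0, 723.0] [[490.0, 0.0, 323.0], [0.0, 490.0, 245.0], [0.0, 0.0, 1.0]]
old_rack [(0.76, [559.0, -262.0, 1.0])]
new_rack [(0.59, [474.0, 204.0, 3.0])]
stamp_ball [(0.81, [565.0, -286.0, 7.0]), (0.7, [559.0, -263.0, -2.0]), (0.37, [574.0, -351.0, 3.0])]
stamp_square [(0.63, [560.0, -225.0, 2.0])]
stamp_bar [(0.9, [558.0, -179.0, 6.0]), (0.57, [559.0, -263.0, 2.0])]
stamp_slim [(0.87, [436.0, -332.0, -1.0]), (0.84, [573.0, -349.0, 2.0]), (0.8, [442.0, -441.0, 2.0]), (0.75, [603.0, -430.0, -0.0])]
tag_ball [(0.58, [510.0, -294.0, 9.0])]
tag_square [(0.72, [512.0, -238.0, 6.0])]
tag_bar [(0.78, [501.0, -181.0, 16.0])]
tag_slim [(0.6, [522.0, -356.0, 13.0])]
```

View pics/top0.png

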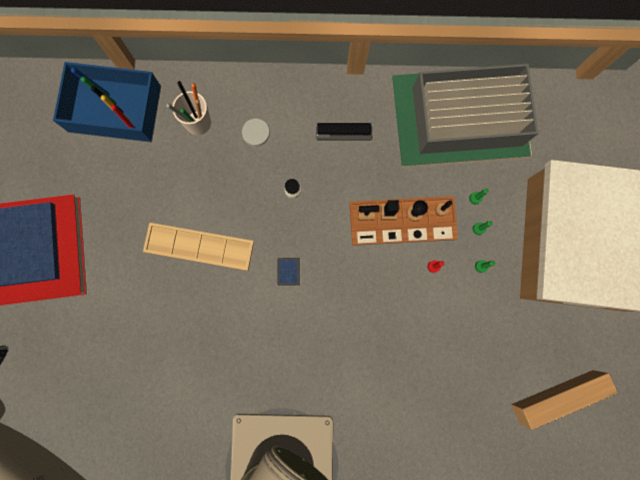

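View pics/side0.png

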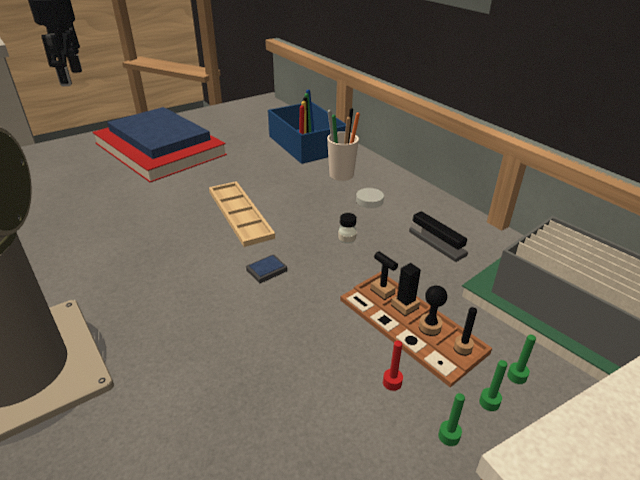

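The top view shows, left to right in the old rack (y≈210), bar (368), square (392), ball (419) and slim (445). The tags agree, and the new rack is empty at about (198,246). The green and red look-alikes are outside the rack. Next I measure precisely.

```bash
cat > h.py <<'E'
import cv2,numpy as np
from bench import *
def back(p,uv,z):
    R,t,K=map(np.array,(p["R"],p["t"],p["intrinsics"]))
    C=-R.T@t; uv=np.atleast_2d(uv).astype(float)
    d=np.c_[uv,np.ones(len(uv))]@np.linalg.inv(K).T@R
    return (C+d*((z-C[2])/d[:,2])[:,None])[:,:2]
def rect(p,m,z):
    v,u=np.nonzero(m); P=back(p,np.c_[u,v],z)
    (c,s,a)=cv2.minAreaRect(P.astype(np.float32)); return np.round(c,1),np.round(s,1),round(a,1)
def near(p,q,xy,r=40):
    L=[d for d in trace(p,q)]
    for d in L:
        v,u=np.nonzero(d["pixels"]); c=back(p,[[u.mean(),v.mean()]],45)[0]
        if np.hypot(*(c-xy))<r: yield d["pixels"],d["conf"]
E
cat > b.py <<'E'
from h import *
S={"stamp_bar":((559,-177),76),"stamp_square":((560,-230),56),"stamp_ball":((562,-286),76),"stamp_slim":((571,-352),56)}
for n in ["top","side"]:
    p=snapshot(n); g=p["image"].max(2)
    for q in ["old_rack","new_rack"]:
        for d in trace(p,q)[:1]: print(n,q,round(float(d["conf"]),2),rect(p,d["pixels"],14),d["pixels"].sum())
    for q,(xy,z) in S.items():
        for m,c in near(p,q,xy):
            k=m&(g<60); v,u=np.nonzero(k)
            cm=back(p,[[u.mean(),v.mean()]],z)[0] if len(u) else None
            print(n,q,round(float(c),2),"n",m.sum(),k.sum(),"u,v",u.min(),u.max(),v.min(),v.max(),"cen",cm,"rect",rect(p,k,z))
E
python3 b.py
```

```text
top old_rack 0.91 (array([ 543.2, -263.8]), array([103.8, 244.5]), 4.3) 2566
top new_rack 0.89 (array([473.1, 199.1]), array([241.1,  69.6]), 81.1) 3108
top stamp_square 0.88 n 298 187 u,v 384 398 200 215 cen [ 562.55403686 -231.27515076] rect (array([ 563.2, -231.1]), array([33.8, 31.4]), 1.2)
top stamp_square 0.72 n 2746 6 u,v 359 451 201 207 cen [ 575.026628   -294.06268989] rect (array([ 572.8, -261.9]), array([  2.1, 204.7]), 5.0)
top stamp_ball 0.53 n 292 186 u,v 412 427 201 215 cen [ 559.38128308 -289.15587834] rect (array([ 559.4, -289.9]), array([31. , 33.1]), 1.2)
top stamp_slim 0.68 n 167 48 u,v 441 451 201 209 cen [ 571.14285249 -353.00395831] rect (array([ 570.6, -352.4]), array([ 8.7, 27.6]), 40.7)
side old_rack 0.58 (array([ 538.9, -266.4]), array([111.7, 247. ]), 4.3) 4211
side new_rack 0.64 (array([468.3, 191.6]), array([260.9,  75.5]), 81.1) 2219
side stamp_bar 0.94 n 687 347 u,v 372 397 252 299 cen [ 542.06776893 -192.03030937] rect (array([ 531.2, -204.5]), array([119.5,  39. ]), 47.4)
side stamp_square 0.72 n 1016 704 u,v 393 419 264 315 cen [ 562.36053144 -228.97494354] rect (array([ 557.6, -236.1]), array([130.1,  38.3]), 39.7)
side stamp_ball 0.75 n 890 539 u,v 421 446 286 335 cen [ 546.91180566 -299.43439094] rect (array([ 537.7, -308.4]), array([110.8,  31.1]), 39.9)
side stamp_slim 0.77 n 566 284 u,v 456 476 308 355 cen [ 569.05118453 -351.30525131] rect (array([ 564.5, -357.2]), array([102.7,  18.8]), 29.8)
```

```bash
cat > go.py <<'E'
import sys
from h import *
from scipy.spatial.transform import Rotation as Ro
# go.py x y z yaw : tool-frame shift (cm) after the turn, turn (rad)
x,y,z,w=map(float,sys.argv[1:5]); s=sense()
R1=Ro.from_euler("xyz",[180,0,w],degrees=True); R0=Ro.from_euler("xyz",s["tcp_rot"],degrees=True)
print("turn",np.round((R0.inv()*R1).as_rotvec(),3),"shift cm after turn",np.round(R1.inv().apply(np.array([x,y,z])-s["tool_pos"])/10,2),"t",round(s["time"],2))
E
python3 -m handwheel '[[1,0,0,0,0,0,0.115],[1,0,0,0,0,0,0.115],[1,0,0,0,0,0,0.115],[1,0,0,0,0,0,0.115],[1,0,0,0,0,0,0.115],[1,0,0,0,0,0,0.115],[1,0,0,0,0,0,0.115],[1,0,0,0,0,0,0.115],[1,0,0,0,0,0,0.111]]' 40
python3 - <<'E'
from h import *
p=snapshot("top"); g=p["image"].max(2)
for q in ["stamp_bar"]:
    for d in trace(p,q): print(d["conf"],d["pixels"].sum(),np.argwhere(d["pixels"]).mean(0))
k=np.zeros_like(g,bool); k[198:222,352:381]=True
m=k&(g<50); n,l,st,ce=cv2.connectedComponentsWithStats(m.astype(np.uint8))
for i in range(1,n):
    if st[i,4]>15: print(st[i],back(p,[ce[i]],76),rect(p,l==i,76))
im=cv2.resize(p["image"][185:250,340:465,::-1],None,fx=6,fy=6,interpolation=cv2.INTER_CUBIC)
cv2.imwrite("pics/crop1.png",im)
E
python3 go.py 556 -177 150 94.3
```

```text
time: 2.55
tool_pos: [268.9, 536.4, 225.3]
tcp_rot: [-180.0, 0.0, 94.0]
ft_force: [-0.4, 0.4, -0.7]
finger_gap: 85.6
grip_force: 0.0
0.82 282 [212.44326241 367.41843972]
[359 206  20   9 128] [[ 555.11845672 -178.5882904 ]] (array([ 552.6, -179.1]), array([17.7, 41.5]), 1.2)
turn [ 0.    -0.    -0.002] shift cm after turn [-73.29  23.28   7.53] t 2.65
```

View pics/crop1.png

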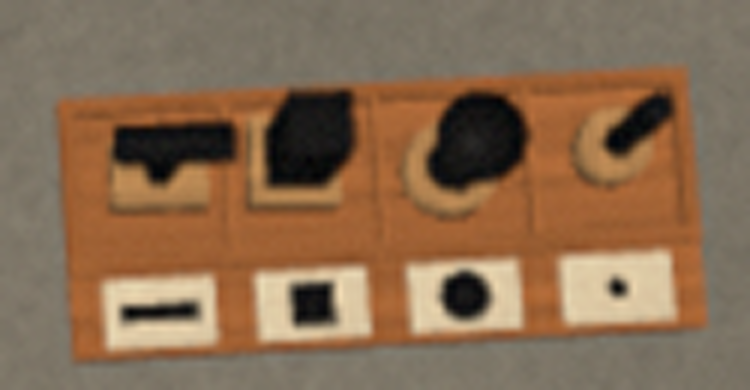

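The crop shows the T bar's centre at (174,143) in crop pixels, nearly parallel to the image x axis, and the ball's centre at (482,135). The order is confirmed against the tags.

```bash
python3 - <<'E'
from h import *
p=snapshot("top")
for q,c in dict(bar=(174,143),bl=(115,144),br=(233,141),ball=(482,135)).items():
    print(q,back(p,[[340+(c[0]+.5)/6-.5,185+(c[1]+.5)/6-.5]],76))
E
python3 -m handwheel '[[1,-3.68,1.16,0,0,0,0],[1,-3.68,1.16,0,0,0,0],[1,-3.68,1.16,0,0,0,0],[1,-3.68,1.16,0,0,0,0],[1,-3.68,1.16,0,0,0,0],[1,-3.68,1.16,0,0,0,0],[1,-3.68,1.16,0,0,0,0],[1,-3.68,1.16,0,0,0,0],[1,-3.68,1.16,0,0,0,0],[1,-3.68,1.16,0,0,0,0],[1,-3.68,1.16,0,0,0,0],[1,-3.68,1.16,0,0,0,0]]'
python3 -m handwheel '[[1,-3.68,1.16,0.5,0,0,0],[1,-3.68,1.16,0.5,0,0,0],[1,-3.68,1.16,0.5,0,0,0],[1,-3.68,1.16,0.5,0,0,0],[1,-3.68,1.16,0.5,0,0,0],[1,-3.68,1.16,0.5,0,0,0],[1,-3.68,1.16,0.5,0,0,0],[1,-3.68,1.16,0.5,0,0,0],[1,0,0,0,0,0,0]]'
python3 go.py 554.5 -178.5 120 92.5; python3 go.py 554.5 -178.5 76 92.5
```

```text
bar [[ 556.12957028 -179.22318931]]
bl [[ 555.30962897 -157.83004778]]
br [[ 557.31883912 -200.61887333]]
ball [[ 561.4392592  -290.96891637]]
time: 3.7
tool_pos: [441.2, 104.6, 225.6]
tcp_rot: [179.9, -0.0, 94.6]
ft_force: [1.1, -0.1, -0.4]
finger_gap: 85.5
grip_force: 0.0
time: 4.45
tool_pos: [555.7, -186.1, 183.0]
tcp_rot: [-179.9, 0.1, 94.3]
ft_force: [-0.2, -0.8, -0.9]
finger_gap: 85.4
grip_force: 0.0
turn [-0.002  0.001  0.032] shift cm after turn [ 0.76 -0.09  6.3 ] t 4.45
turn [-0.002  0.001  0.032] shift cm after turn [ 0.76 -0.09 10.7 ] t 4.45
```

```bash
python3 -m handwheel '[[1,0.4,0.02,2,0,0,0.03],[1,0.35,0,3,0,0,0],[1,0,0,3,0,0,0],[1,0,0,2,0,0,0],[1,0,0,0.9,0,0,0],[1,0,0,0,0,0,0],[0.3,0,0,0,0,0,0],[-0.1,0,0,0,0,0,0],[-0.4,0,0,0,0,0,0]]'
python3 go.py 555.8 -178.9 74 92.6
python3 - <<'E'
from h import *
p=snapshot("side"); cv2.imwrite("pics/s1.png",cv2.resize(p["image"][180:400,300:520,::-1],None,fx=2.5,fy=2.5))
E
```

```text
time: 5.2
tool_pos: [556.7, -173.2, 78.6]
tcp_rot: [179.8, 0.1, 92.6]
ft_force: [-0.4, 0.2, -0.1]
finger_gap: 51.9
grip_force: 0.0
turn [0.003 0.002 0.   ] shift cm after turn [-0.56 -0.11  0.46] t 5.2
```

View pics/s1.png

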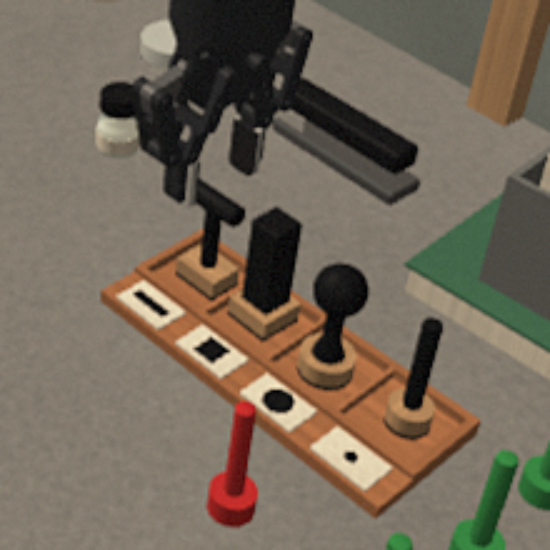

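The side crop shows the open fingers around the T bar, with all stamps upright. The gripper sits 6 mm too far left, so I correct that and close.

```bash
python3 -m handwheel '[[-0.4,-0.3,-0.1,0.2,0,0,0],[-0.4,-0.26,0,0.25,0,0,0],[-0.4,0,0,0,0,0,0],[-0.4,0,0,0,0,0,0],[-0.8,0,0,0,0,0,0],[-1,0,0,0,0,0,0],[-1,0,0,0,0,0,0],[-1,0,0,0,0,0,0],[-1,0,0,0,0,0,0],[-1,0,0,0,0,0,0]]' 40
python3 go.py 555.8 -178.9 74 92.6;python3 go.py 555.8 -178.9 140 92.6
```

```text
time: 6.08
tool_pos: [554.5, -178.3, 71.9]
tcp_rot: [180.0, 0.0, 92.6]
ft_force: [0.4, -0.3, 1.3]
finger_gap: 12.6
grip_force: 38.7
turn [ 0.  0. -0.] shift cm after turn [-0.06  0.12 -0.21] t 6.08
turn [ 0.  0. -0.] shift cm after turn [-0.06  0.12 -6.81] t 6.08
```

```bash
python3 -m handwheel '[[-1,0,0,-0.5,0,0,0],[-1,0,0,-1,0,0,0],[-1,0,0,-1.5,0,0,0],[-1,0,0,-2,0,0,0],[-1,0,0,-2,0,0,0],[-1,0,0,0,0,0,0],[-1,0,0,0,0,0,0]]'
python3 - <<'E'
from h import *
p=snapshot("side"); cv2.imwrite("pics/s2.png",cv2.resize(p["image"][150:350,300:500,::-1],None,fx=3,fy=3,interpolation=cv2.INTER_CUBIC))
E
python3 go.py 459 114 150 81.1
```

```text
time: 6.67
tool_pos: [555.7, -178.8, 144.0]
tcp_rot: [179.8, 0.1, 92.6]
ft_force: [-0.0, -0.1, -1.7]
finger_gap: 13.2
grip_force: 38.5
turn [0.001 0.    0.2  ] shift cm after turn [ 27.41 -13.97  -0.77] t 6.72
```

View pics/s2.png

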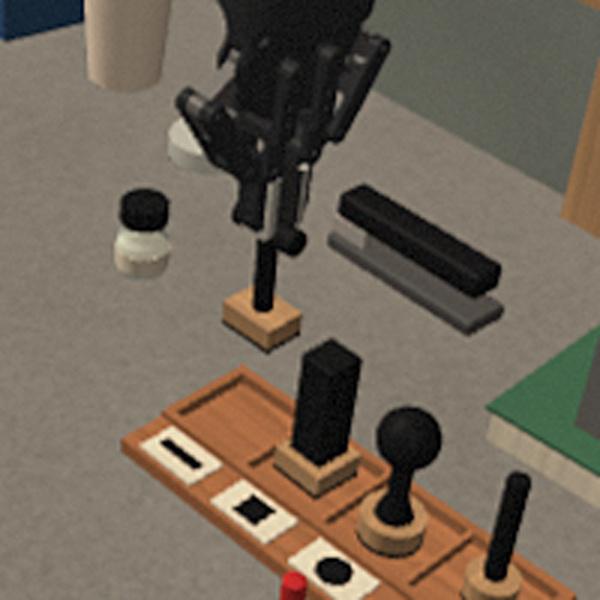

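The T stamp hangs upright in the grip, and the others are undisturbed. I carry it over now.

```bash
python3 -m handwheel '[[-1,0,0,0,0,0,0.1],[-1,0,0,0,0,0,0.1],[-1,2.5,-1.27,0,0,0,0],[-1,3.5,-1.79,0,0,0,0],[-1,3.5,-1.79,0,0,0,0],[-1,3.5,-1.79,0,0,0,0],[-1,3.5,-1.79,0,0,0,0],[-1,3.5,-1.79,0,0,0,0],[-1,3.5,-1.79,0,0,0,0],[-1,2.4,-1.2,0,0,0,0],[-1,1.5,-0.77,0,0,0,0],[-1,0,0,0,0,0,0]]'
python3 -m handwheel '[[-1,0,0,0,0,0,0],[-1,0,0,0,0,0,0]]'
python3 go.py 459 114.5 84 81.1
python3 - <<'E'
from h import *
p=snapshot("top"); cv2.imwrite("pics/t2.png",cv2.resize(p["image"][200:290,130:270,::-1],None,fx=5,fy=5,interpolation=cv2.INTER_CUBIC))
for d in trace(p,"new_rack")[:1]: print(rect(p,d["pixels"],14))
R,t,K=map(np.array,(p["R"],p["t"],p["intrinsics"]))
c=np.array([472.5,200.5]);ax=np.array([np.cos(np.radians(-8.9)),np.sin(np.radians(-8.9))]);ay=np.array([-ax[1],ax[0]])
im=cv2.imread("pics/t2.png")
for x,y in [(a,b) for a in(-34,34) for b in(-120.5,-58,0,58,120.5)]:
    q=K@(R@np.r_[c+x*ax+y*ay,14]+t); q=q[:2]/q[2]
    cv2.circle(im,(int((q[0]-130)*5+2),int((q[1]-200)*5+2)),3,(0,0,255),-1)
cv2.imwrite("pics/t2.png",im)
E
```

```text
time: 7.72
tool_pos: [456.3, 116.8, 140.2]
tcp_rot: [-179.8, -0.0, 81.3]
ft_force: [-0.6, 1.0, -1.0]
finger_gap: 13.1
grip_force: 38.6
time: 7.88
tool_pos: [458.1, 113.4, 140.9]
tcp_rot: [-179.9, 0.0, 81.1]
ft_force: [-0.5, -0.3, -1.1]
finger_gap: 12.7
grip_force: 38.6
turn [-0.001  0.001  0.001] shift cm after turn [0.12 0.07 5.69] t 7.88
(array([467.2, 172.4]), array([191. ,  68.9]), 82.5)
```

View pics/t2.png

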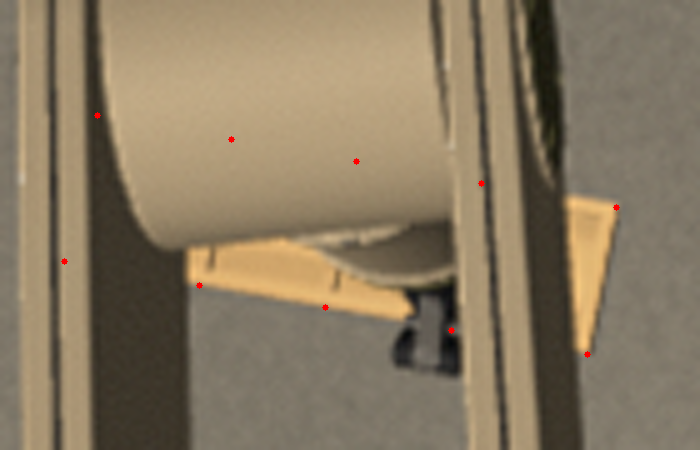

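The overlay shows the rack model fits to within about 2 mm, with the right corners at (616,207) and (587,354). I lower the stamp.

```bash
python3 -m handwheel '[[-1,0.1,0.07,1.5,0,0,0],[-1,0,0,2,0,0,0],[-1,0,0,1.5,0,0,0],[-1,0,0,0.8,0,0,0],[-1,0,0,0.4,0,0,0],[-1,0,0,0.3,0,0,0],[-1,0,0,0.2,0,0,0],[-1,0,0,0,0,0,0],[-1,0,0,0,0,0,0],[-1,0,0,0,0,0,0]]'
python3 go.py 459 114.5 73 81.1
python3 - <<'E'
from h import *
p=snapshot("side"); cv2.imwrite("pics/s3.png",cv2.resize(p["image"][130:290,180:340,::-1],None,fx=3.5,fy=3.5,interpolation=cv2.INTER_CUBIC))
E
```

```text
time: 8.82
tool_pos: [460.0, 114.9, 75.6]
tcp_rot: [179.9, -0.0, 81.1]
ft_force: [0.4, -0.1, -1.1]
finger_gap: 13.0
grip_force: 38.6
turn [ 0.001 -0.     0.   ] shift cm after turn [-0.06 -0.09  0.26] t 8.82
```

View pics/s3.png

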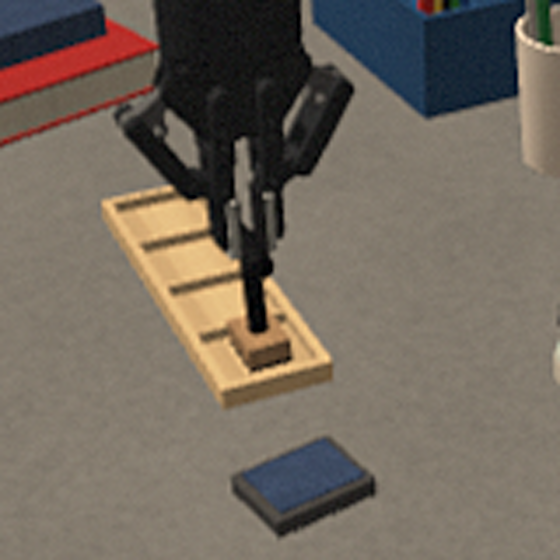

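The foot is over the rightmost pocket, a few mm above its floor, at about (260,345).

```bash
python3 -m handwheel '[[-1,0,0,0.1,0,0,0],[-1,0,0,0.1,0,0,0],[-1,0,0,0.1,0,0,0],[-1,0,0,0,0,0,0],[-1,0,0,0,0,0,0]]'
python3 -m handwheel '[[-1,0,0,0.1,0,0,0],[-1,0,0,0,0,0,0],[-1,0,0,0,0,0,0]]'
```

```text
time: 9.28
tool_pos: [459.6, 114.9, 71.9]
tcp_rot: [180.0, -0.0, 81.1]
ft_force: [1.2, 0.2, 0.3]
finger_gap: 13.1
grip_force: 38.9
time: 9.53
tool_pos: [460.4, 114.9, 71.7]
tcp_rot: [179.9, -0.0, 81.1]
ft_force: [0.6, -0.2, 4.8]
finger_gap: 13.0
grip_force: 39.9
```

```bash
python3 -m handwheel '[[-0.6,0,0,0,0,0,0],[-0.4,0,0,0,0,0,0],[0,0,0,0,0,0,0],[0.5,0,0,0,0,0,0],[1,0,0,0,0,0,0],[1,0,0,0,0,0,0],[1,0,0,-1,0,0,0],[1,0,0,-3,0,0,0],[1,0,0,-3.5,0,0,0],[1,0,0,-1,0,0,0],[1,0,0,0,0,0,0],[1,0,0,0,0,0,0]]'
python3 go.py 562.5 -231 125 94
```

```text
time: 10.53
tool_pos: [460.3, 115.0, 157.1]
tcp_rot: [179.9, -0.0, 81.1]
ft_force: [-1.6, -0.8, 0.5]
finger_gap: 85.5
grip_force: 0.0
turn [ 0.003 -0.    -0.225] shift cm after turn [-35.22   7.79   3.21] t 10.53
```

```bash
python3 -m handwheel '[[1,0,0,0,0,0,-0.112],[1,0,0,0,0,0,-0.113],[1,-2.5,0.55,0,0,0,0],[1,-4,0.89,0,0,0,0],[1,-4,0.89,0,0,0,0],[1,-4,0.89,0,0,0,0],[1,-4,0.89,0,0,0,0],[1,-4,0.89,0,0,0,0],[1,-4,0.89,0,0,0,0],[1,-4,0.89,0,0,0,0],[1,-3,0.66,0,0,0,0],[1,-1.72,0.35,0,0,0,0]]'
python3 -m handwheel '[[1,0,0,3,0,0,0],[1,0,0,0,0,0,0],[1,0,0,0,0,0,0]]'
python3 go.py 562.5 -231 52 94
python3 - <<'E'
from h import *
p=snapshot("side"); cv2.imwrite("pics/s4.png",np.vstack([cv2.resize(p["image"][y:y+130,x:x+220,::-1],None,fx=2.3,fy=2.3,interpolation=cv2.INTER_CUBIC) for y,x in((230,330),(150,160))]))
E
```

```text
time: 11.53
tool_pos: [561.0, -234.3, 153.6]
tcp_rot: [-179.9, -0.0, 93.9]
ft_force: [0.9, 0.0, -0.2]
finger_gap: 85.5
grip_force: 0.0
time: 11.78
tool_pos: [559.1, -229.8, 122.0]
tcp_rot: [-179.6, -0.2, 94.0]
ft_force: [-0.8, 0.5, 0.3]
finger_gap: 85.4
grip_force: 0.0
turn [-0.006 -0.004 -0.   ] shift cm after turn [-0.14  0.33  7.  ] t 11.78
```

View pics/s4.png

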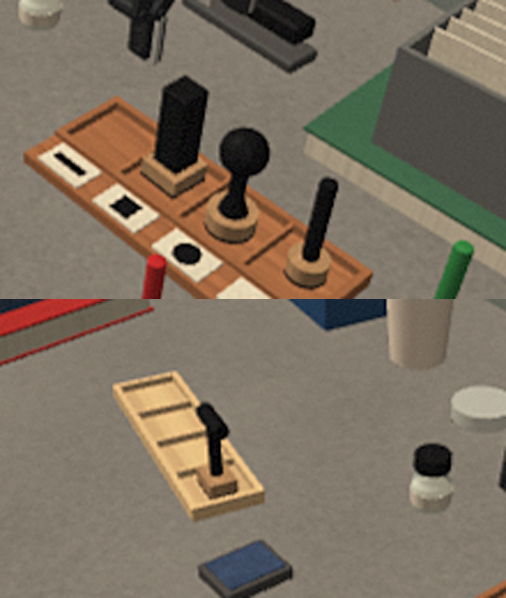

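The T stamp stands upright in the rightmost new pocket, at (215,450) in the lower crop. Next I grasp the square one.

```bash
python3 -m handwheel '[[1,-0.1,0.33,1,0,0,0],[1,0,0,2,0,0,0],[1,0,0,2,0,0,0],[1,0,0,1.5,0,0,0],[1,0,0,0.5,0,0,0],[0.3,0,0,0,0,0,0],[0,0,0,0,0,0,0],[-0.2,0,0,0,0,0,0],[-0.4,0,0,0,0,0,0],[-1,0,0,0,0,0,0],[-1,0,0,0,0,0,0],[-1,0,0,0,0,0,0]]' 40
python3 -m handwheel '[[-1,0,0,0,0,0,0],[-1,0,0,0,0,0,0],[-1,0,0,-0.5,0,0,0],[-1,0,0,-1,0,0,0],[-1,0,0,-2,0,0,0],[-1,0,0,-2,0,0,0],[-1,0,0,-1.5,0,0,0],[-1,0,0,-1,0,0,0],[-1,0,0,0,0,0,0],[-1,0,0,0,0,0,0]]'
python3 go.py 468 171.5 140 81.1
```

```text
time: 12.83
tool_pos: [565.8, -232.2, 56.8]
tcp_rot: [179.9, 0.0, 94.0]
ft_force: [-1.3, 0.7, 5.1]
finger_gap: 23.1
grip_force: 46.2
time: 13.67
tool_pos: [565.4, -232.0, 136.3]
tcp_rot: [179.9, 0.0, 94.0]
ft_force: [-0.7, -0.3, -0.9]
finger_gap: 23.6
grip_force: 45.6
turn [0.001 0.    0.225] shift cm after turn [ 38.35 -15.87  -0.37] t 13.67
```

```bash
python3 -m handwheel '[[-1,0,0,-2,0,0,0.112],[-1,0,0,-2,0,0,0.113],[-1,2.5,-1.03,0,0,0,0],[-1,3.8,-1.57,0,0,0,0],[-1,3.8,-1.57,0,0,0,0],[-1,3.8,-1.57,0,0,0,0],[-1,3.8,-1.57,0,0,0,0],[-1,3.8,-1.57,0,0,0,0],[-1,3.8,-1.57,0,0,0,0],[-1,3.8,-1.57,0,0,0,0],[-1,3.8,-1.57,0,0,0,0],[-1,3.5,-1.45,0,0,0,0]]'
python3 -m handwheel '[[-1,1.7,-0.7,0,0,0,0],[-1,0,0,3,0,0,0],[-1,0,0,2.5,0,0,0],[-1,0,0,0,0,0,0],[-1,0,0,0,0,0,0],[-1,0,0,0,0,0,0]]'
python3 go.py 468 171.5 57 81.1
```

```text
time: 14.67
tool_pos: [470.8, 152.9, 174.2]
tcp_rot: [-179.9, 0.0, 81.1]
ft_force: [-0.2, 0.7, -0.4]
finger_gap: 23.2
grip_force: 45.6
time: 15.17
tool_pos: [468.5, 168.7, 121.2]
tcp_rot: [-180.0, 0.0, 81.1]
ft_force: [1.1, 0.2, -0.7]
finger_gap: 23.3
grip_force: 45.5
turn [-0.001  0.    -0.   ] shift cm after turn [ 0.27 -0.09  6.42] t 15.17
```

```bash
python3 -m handwheel '[[-1,0.25,-0.05,1.5,0,0,0],[-1,0,0,2,0,0,0],[-1,0,0,1.3,0,0,0],[-1,0,0,0.7,0,0,0],[-1,0,0,0.4,0,0,0],[-1,0,0,0.2,0,0,0],[-1,0,0,0.1,0,0,0],[-1,0,0,0.1,0,0,0],[-1,0,0,0,0,0,0],[-1,0,0,0,0,0,0]]'
python3 -m handwheel '[[-1,0,0,0.1,0,0,0],[-1,0,0,0.05,0,0,0],[-1,0,0,0,0,0,0]]'
```

```text
time: 16.0
tool_pos: [468.8, 171.6, 58.5]
tcp_rot: [179.9, -0.0, 81.1]
ft_force: [0.4, 0.4, -0.3]
finger_gap: 23.3
grip_force: 45.7
time: 16.25
tool_pos: [468.7, 171.6, 56.9]
tcp_rot: [180.0, -0.0, 81.1]
ft_force: [-1.4, 0.3, 3.7]
finger_gap: 23.5
grip_force: 46.2
```

```bash
python3 -m handwheel '[[-0.4,0,0,0,0,0,0],[-0.2,0,0,0,0,0,0],[0.2,0,0,0,0,0,0],[0.6,0,0,0,0,0,0],[1,0,0,0,0,0,0],[1,0,0,0,0,0,0],[1,0,0,-1,0,0,0],[1,0,0,-3,0,0,0],[1,0,0,-3.5,0,0,0],[1,0,0,-2,0,0,0],[1,0,0,0,0,0,0],[1,0,0,0,0,0,0]]'
python3 go.py 561.4 -290 130 94.3
```

```text
time: 17.25
tool_pos: [469.8, 171.8, 153.8]
tcp_rot: [179.8, -0.1, 81.1]
ft_force: [0.1, -0.3, -0.6]
finger_gap: 85.5
grip_force: 0.0
turn [ 0.004 -0.001 -0.23 ] shift cm after turn [-46.74   5.67   2.38] t 17.25
```

```bash
python3 -m handwheel '[[1,0,0,0,0,0,-0.115],[1,0,0,0,0,0,-0.115],[1,-3,0.36,0,0,0,0],[1,-4,0.49,0,0,0,0],[1,-4,0.49,0,0,0,0],[1,-4,0.49,0,0,0,0],[1,-4,0.49,0,0,0,0],[1,-4,0.49,0,0,0,0],[1,-4,0.49,0,0,0,0],[1,-4,0.49,0,0,0,0],[1,-4,0.49,0,0,0,0],[1,-4,0.49,0,0,0,0]]'
python3 -m handwheel '[[1,-4,0.49,0,0,0,0],[1,-2.5,0.3,0,0,0,0],[1,-1.24,0.11,0.5,0,0,0],[1,0,0,1.2,0,0,0],[1,0,0,0,0,0,0],[1,0,0,0,0,0,0]]'
python3 go.py 561.4 -290 74 94.3
python3 - <<'E'
from h import *
p=snapshot("side"); cv2.imwrite("pics/s5.png",np.vstack([cv2.resize(p["image"][y:y+130,x:x+220,::-1],None,fx=2.3,fy=2.3,interpolation=cv2.INTER_CUBIC) for y,x in((240,330),(150,160))]))
E
```

```text
time: 18.25
tool_pos: [544.2, -215.5, 149.7]
tcp_rot: [-179.9, -0.1, 94.3]
ft_force: [0.7, 0.3, 0.3]
finger_gap: 85.4
grip_force: 0.0
time: 18.75
tool_pos: [558.5, -288.0, 131.6]
tcp_rot: [-179.8, -0.2, 94.3]
ft_force: [-0.1, -0.1, 0.1]
finger_gap: 85.5
grip_force: 0.0
turn [-0.004 -0.003  0.001] shift cm after turn [-0.23  0.28  5.76] t 18.75
```

View pics/s5.png

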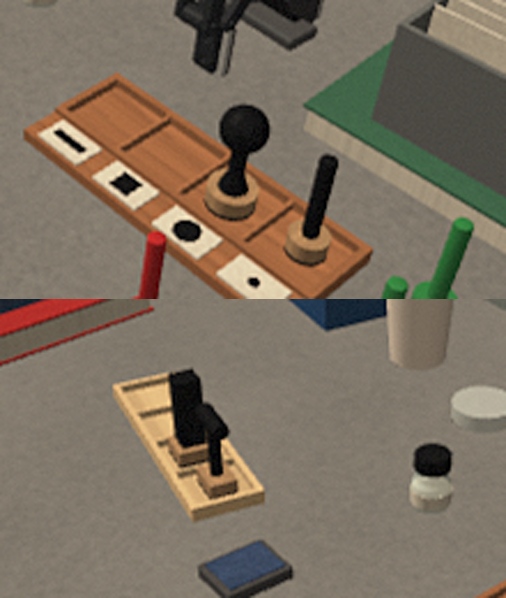

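The square stamp stands in the third pocket, at (187,430). The ball's centre is at side pixel (436,296), which I cross-check before gripping.

```bash
python3 - <<'E'
from h import *
p=snapshot("side"); g=p["image"].max(2)
m=np.zeros_like(g); m[284:308,422:450]=(g[284:308,422:450]<50)
n,l,st,ce=cv2.connectedComponentsWithStats(m); i=1+st[1:,4].argmax(); v,u=np.nonzero(l==i); (c,r)=cv2.minEnclosingCircle(np.c_[u,v].astype(np.float32))
print(st[i],ce[i],c,r,back(p,[ce[i]],76),back(p,[c],76))
E
python3 go.py 561.4 -290 74 94.3
```

```text
[426 286  21  22 364] [435.85989011 296.1043956 ] (435.7895812988281, 296.73553466796875) 11.32702922821045 [[ 560.70554413 -289.18675769]] [[ 559.55094967 -290.14231821]]
turn [-0.001 -0.001  0.002] shift cm after turn [-0.17  0.16  5.98] t 18.85
```

```bash
python3 -m handwheel '[[1,-0.17,0.13,1,0,0,0],[1,0,0,2,0,0,0],[1,0,0,1.5,0,0,0],[1,0,0,0.8,0,0,0],[1,0,0,0.5,0,0,0],[0.5,0,0,0,0,0,0],[0.2,0,0,0,0,0,0],[0,0,0,0,0,0,0],[-0.2,0,0,0,0,0,0],[-0.4,0,0,0,0,0,0],[-1,0,0,0,0,0,0],[-1,0,0,0,0,0,0]]' 40
python3 -m handwheel '[[-1,0,0,0,0,0,0],[-1,0,0,0,0,0,0],[-1,0,0,-0.5,0,0,0],[-1,0,0,-1,0,0,0],[-1,0,0,-2,0,0,0],[-1,0,0,-2,0,0,0],[-1,0,0,-1.5,0,0,0],[-1,0,0,-3,0,0,0],[-1,0,0,-2,0,0,0],[-1,0,0,0,0,0,0],[-1,0,0,0,0,0,0]]'
python3 go.py 477 229 190 81.1
python3 - <<'E'
from h import *
p=snapshot("side"); cv2.imwrite("pics/s6.png",cv2.resize(p["image"][150:350,340:540,::-1],None,fx=3,fy=3,interpolation=cv2.INTER_CUBIC))
E
```

```text
time: 19.85
tool_pos: [562.1, -292.4, 77.5]
tcp_rot: [179.9, 0.1, 94.3]
ft_force: [-0.3, -0.0, 5.1]
finger_gap: 25.3
grip_force: 35.5
time: 20.77
tool_pos: [562.2, -292.6, 198.6]
tcp_rot: [179.8, 0.1, 94.3]
ft_force: [-0.3, -1.0, -1.2]
finger_gap: 25.0
grip_force: 33.9
turn [0.003 0.002 0.23 ] shift cm after turn [ 50.21 -16.49   0.86] t 20.77
```

View pics/s6.png

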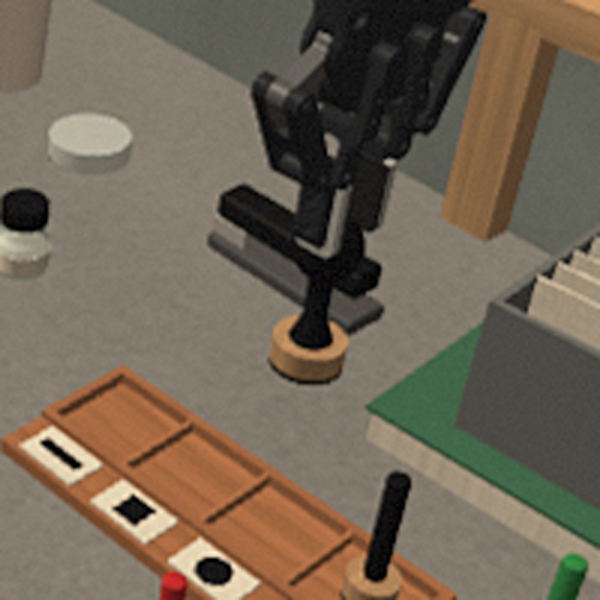

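The ball stamp hangs upright, with its foot at (308,350). I carry it gently.

```bash
python3 -m handwheel '[[-1,0,0,0,0,0,0.077],[-1,0,0,0,0,0,0.077],[-1,0,0,0,0,0,0.076],[-1,1.5,-0.5,0,0,0,0],[-1,3,-0.98,0,0,0,0],[-1,3.5,-1.15,0,0,0,0],[-1,3.5,-1.15,0,0,0,0],[-1,3.5,-1.15,0,0,0,0],[-1,3.5,-1.15,0,0,0,0],[-1,3.5,-1.15,0,0,0,0],[-1,3.5,-1.15,0,0,0,0],[-1,3.5,-1.15,0,0,0,0]]'
python3 -m handwheel '[[-1,3.5,-1.15,0,0,0,0],[-1,3.5,-1.15,0,0,0,0],[-1,3.5,-1.15,0,0,0,0],[-1,3.5,-1.15,0,0,0,0],[-1,3.5,-1.15,0,0,0,0],[-1,2.7,-0.9,0,0,0,0],[-1,1.5,-0.5,0,0,0,0],[-1,0,0,2,0,0,0],[-1,0,0,3,0,0,0],[-1,0,0,1.5,0,0,0],[-1,0,0,0,0,0,0],[-1,0,0,0,0,0,0]]'
python3 -m handwheel '[[-1,0,0,0,0,0,0]]'
python3 go.py 477 229 78 81.1
python3 - <<'E'
from h import *
p=snapshot("side"); cv2.imwrite("pics/s7.png",cv2.resize(p["image"][90:270,150:330,::-1],None,fx=3.2,fy=3.2,interpolation=cv2.INTER_CUBIC))
E
```

```text
time: 21.82
tool_pos: [510.0, 10.9, 194.2]
tcp_rot: [-179.8, 0.0, 81.1]
ft_force: [1.6, -0.0, 0.2]
finger_gap: 24.7
grip_force: 34.0
time: 22.82
tool_pos: [472.9, 234.0, 129.0]
tcp_rot: [-179.7, 0.1, 81.1]
ft_force: [-0.6, -0.2, -0.7]
finger_gap: 25.2
grip_force: 34.0
time: 22.9
tool_pos: [474.9, 234.6, 131.6]
tcp_rot: [-180.0, 0.0, 81.1]
ft_force: [0.0, 0.4, -0.2]
finger_gap: 25.2
grip_force: 34.0
turn [-0.  0.  0.] shift cm after turn [-0.52  0.3   5.36] t 22.9
```

View pics/s7.png

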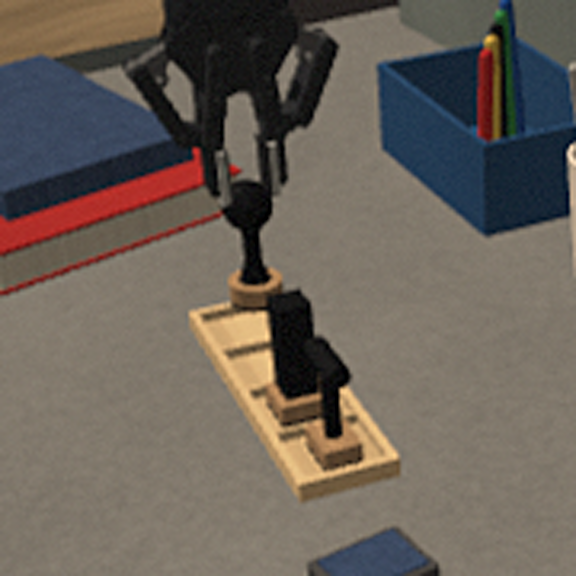

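The ball stamp is held by the upper half of its ball, hanging vertically over pocket 2, with its foot at (257,287). I lower it slowly.

```bash
python3 -m handwheel '[[-1,-0.26,0.15,0.5,0,0,0],[-1,-0.26,0.15,1,0,0,0],[-1,0,0,1.2,0,0,0],[-1,0,0,0.8,0,0,0],[-1,0,0,0.6,0,0,0],[-1,0,0,0.3,0,0,0],[-1,0,0,0.2,0,0,0],[-1,0,0,0,0,0,0],[-1,0,0,0,0,0,0],[-1,0,0,0,0,0,0]]'
python3 -m handwheel '[[-1,0,0,0.2,0,0,0],[-1,0,0,0.1,0,0,0],[-1,0,0,0,0,0,0]]'
python3 -m handwheel '[[-1,0,0,0.15,0,0,0],[-1,0,0,0,0,0,0]]'
python3 go.py 477 229 78 81.1
```

```text
time: 23.78
tool_pos: [477.3, 229.3, 85.8]
tcp_rot: [180.0, -0.0, 81.1]
ft_force: [-1.0, 0.6, -0.9]
finger_gap: 24.6
grip_force: 34.0
time: 24.03
tool_pos: [476.9, 229.1, 82.2]
tcp_rot: [-180.0, 0.0, 81.1]
ft_force: [0.1, 0.7, -0.9]
finger_gap: 24.8
grip_force: 34.0
time: 24.2
tool_pos: [476.8, 229.1, 80.5]
tcp_rot: [-180.0, 0.0, 81.1]
ft_force: [-0.1, 0.1, -0.8]
finger_gap: 24.9
grip_force: 34.0
turn [-0.  0.  0.] shift cm after turn [-0.    0.02  0.25] t 24.2
```

```bash
python3 -m handwheel '[[-1,0,0,0.1,0,0,0],[-1,0,0,0.05,0,0,0],[-1,0,0,0,0,0,0]]'
python3 -m handwheel '[[-1,0,0,0.1,0,0,0],[-1,0,0,0,0,0,0]]'
```

```text
time: 24.45
tool_pos: [476.9, 229.1, 79.1]
tcp_rot: [-180.0, 0.0, 81.1]
ft_force: [0.1, -0.8, -1.2]
finger_gap: 25.3
grip_force: 34.0
time: 24.62
tool_pos: [476.9, 229.1, 78.1]
tcp_rot: [-180.0, 0.0, 81.1]
ft_force: [0.6, -0.7, -0.5]
finger_gap: 24.7
grip_force: 34.0
```

```bash
python3 -m handwheel '[[-1,0,0,0.1,0,0,0],[-1,0,0,0,0,0,0]]'
python3 -m handwheel '[[-1,0,0,0.1,0,0,0],[-1,0,0,0,0,0,0]]'
```

```text
time: 24.78
tool_pos: [477.2, 229.2, 77.7]
tcp_rot: [180.0, -0.0, 81.1]
ft_force: [-0.1, 0.0, 2.1]
finger_gap: 24.6
grip_force: 35.3
time: 24.95
tool_pos: [477.7, 229.5, 77.6]
tcp_rot: [179.9, -0.1, 81.1]
ft_force: [-2.2, -1.0, 8.0]
finger_gap: 24.7
grip_force: 37.8
```

```bash
python3 -m handwheel '[[-0.3,0,0,0,0,0,0],[-0.1,0,0,0,0,0,0],[0.2,0,0,0,0,0,0],[0.6,0,0,0,0,0,0],[1,0,0,0,0,0,0],[1,0,0,0,0,0,0],[1,0,0,-1,0,0,0],[1,0,0,-3,0,0,0],[1,0,0,-3,0,0,0],[1,0,0,-1,0,0,0],[1,0,0,0,0,0,0],[1,0,0,0,0,0,0]]'
python3 go.py 570 -352.5 130 94.3
```

```text
time: 25.95
tool_pos: [477.6, 229.3, 157.2]
tcp_rot: [179.9, -0.1, 81.1]
ft_force: [0.8, 1.2, 0.5]
finger_gap: 85.3
grip_force: 0.0
turn [ 0.002 -0.001 -0.23 ] shift cm after turn [-58.71   4.86   2.72] t 25.95
```

```bash
python3 -m handwheel '[[1,0,0,0,0,0,-0.115],[1,0,0,0,0,0,-0.115],[1,-3,0.25,0,0,0,0],[1,-4,0.33,0,0,0,0],[1,-4,0.33,0,0,0,0],[1,-4,0.33,0,0,0,0],[1,-4,0.33,0,0,0,0],[1,-4,0.33,0,0,0,0],[1,-4,0.33,0,0,0,0],[1,-4,0.33,0,0,0,0],[1,-4,0.33,0,0,0,0],[1,-4,0.33,0,0,0,0]]'
python3 -m handwheel '[[1,-4,0.33,0,0,0,0],[1,-4,0.33,0,0,0,0],[1,-4,0.33,0,0,0,0],[1,-4,0.33,0,0,0,0],[1,-2.5,0.2,0,0,0,0],[1,-1.21,0.1,0,0,0,0],[1,0,0,1,0,0,0],[1,0,0,1,0,0,0],[1,0,0,0,0,0,0],[1,0,0,0,0,0,0],[1,0,0,0,0,0,0]]'
python3 go.py 570 -352.5 52 94.3
python3 - <<'E'
from h import *
p=snapshot("side"); cv2.imwrite("pics/s8.png",np.vstack([cv2.resize(p["image"][y:y+130,x:x+220,::-1],None,fx=2.3,fy=2.3,interpolation=cv2.INTER_CUBIC) for y,x in((250,360),(140,160))]))
E
```

```text
time: 26.95
tool_pos: [537.0, -159.0, 154.1]
tcp_rot: [-179.8, -0.1, 94.3]
ft_force: [0.9, 0.2, 0.7]
finger_gap: 85.4
grip_force: 0.0
time: 27.87
tool_pos: [569.1, -351.1, 135.6]
tcp_rot: [-179.9, -0.1, 94.4]
ft_force: [0.5, -0.2, 0.1]
finger_gap: 85.2
grip_force: 0.0
turn [-0.001 -0.001  0.001] shift cm after turn [-0.15  0.08  8.36] t 27.87
```

View pics/s8.png

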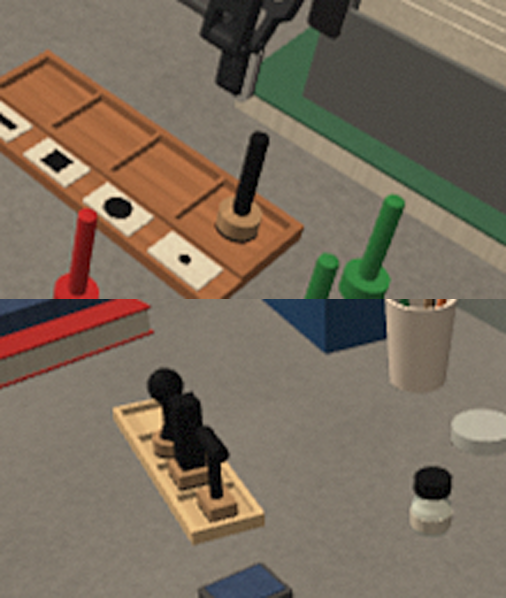

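The three placed stamps stand in order, and the slim one is upright at (240,180) in the upper crop. I grasp it now.

```bash
python3 -m handwheel '[[1,-0.15,0.08,1.5,0,0,0],[1,0,0,2.5,0,0,0],[1,0,0,2.5,0,0,0],[1,0,0,1.3,0,0,0],[1,0,0,0.6,0,0,0],[1,0,0,0,0,0,0],[0.2,0,0,0,0,0,0],[-0.2,0,0,0,0,0,0],[-0.4,0,0,0,0,0,0],[-0.6,0,0,0,0,0,0],[-1,0,0,0,0,0,0],[-1,0,0,0,0,0,0]]' 40
python3 -m handwheel '[[-1,0,0,0,0,0,0],[-1,0,0,0,0,0,0],[-1,0,0,0,0,0,0],[-1,0,0,0,0,0,0]]'
python3 -m handwheel '[[-1,0,0,-0.5,0,0,0],[-1,0,0,-1,0,0,0],[-1,0,0,-2,0,0,0],[-1,0,0,-2,0,0,0],[-1,0,0,-2.5,0,0,0],[-1,0,0,-3,0,0,0],[-1,0,0,-1,0,0,0],[-1,0,0,0,0,0,0],[-1,0,0,0,0,0,0]]'
python3 go.py 486 286.5 170 81.1
```

```text
time: 28.92
tool_pos: [570.4, -354.4, 52.9]
tcp_rot: [180.0, 0.0, 94.3]
ft_force: [0.3, -0.5, 0.8]
finger_gap: 12.2
grip_force: 0.6
time: 29.25
tool_pos: [570.4, -354.4, 52.8]
tcp_rot: [180.0, 0.0, 94.3]
ft_force: [-0.7, 0.1, 3.5]
finger_gap: 10.8
grip_force: 39.0
time: 30.0
tool_pos: [570.4, -354.3, 172.5]
tcp_rot: [179.9, 0.0, 94.3]
ft_force: [-0.9, -0.5, -1.5]
finger_gap: 10.5
grip_force: 39.0
turn [0.001 0.001 0.23 ] shift cm after turn [ 62.   -18.25   0.25] t 30.0
```

```bash
python3 -m handwheel '[[-1,0,0,0,0,0,0.115],[-1,0,0,0,0,0,0.115],[-1,2,-0.59,0,0,0,0],[-1,3.5,-1.03,0,0,0,0],[-1,3.5,-1.03,0,0,0,0],[-1,3.5,-1.03,0,0,0,0],[-1,3.5,-1.03,0,0,0,0],[-1,3.5,-1.03,0,0,0,0],[-1,3.5,-1.03,0,0,0,0],[-1,3.5,-1.03,0,0,0,0],[-1,3.5,-1.03,0,0,0,0],[-1,3.5,-1.03,0,0,0,0]]'
python3 -m handwheel '[[-1,3.5,-1.03,0,0,0,0],[-1,3.5,-1.03,0,0,0,0],[-1,3.5,-1.03,0,0,0,0],[-1,3.5,-1.03,0,0,0,0],[-1,3.5,-1.03,0,0,0,0],[-1,3.5,-1.03,0,0,0,0],[-1,3.5,-1.03,0,0,0,0],[-1,2.5,-0.74,0,0,0,0],[-1,1.5,-0.44,0,0,0,0],[-1,0,0,0,0,0,0],[-1,0,0,0,0,0,0],[-1,0,0,0,0,0,0]]'
python3 go.py 486 286.5 53 81.1
python3 - <<'E'
from h import *
p=snapshot("side"); cv2.imwrite("pics/s9.png",cv2.resize(p["image"][90:270,130:310,::-1],None,fx=3.2,fy=3.2,interpolation=cv2.INTER_CUBIC))
E
```

```text
time: 31.0
tool_pos: [522.2, -6.1, 169.4]
tcp_rot: [-179.8, 0.0, 81.1]
ft_force: [0.6, 0.8, -0.6]
finger_gap: 10.7
grip_force: 39.1
time: 32.0
tool_pos: [484.7, 285.5, 170.4]
tcp_rot: [-179.9, 0.1, 81.1]
ft_force: [-1.0, 0.0, -1.2]
finger_gap: 10.8
grip_force: 39.1
turn [-0.002  0.002  0.   ] shift cm after turn [ 0.12  0.11 11.74] t 32.0
```

View pics/s9.png

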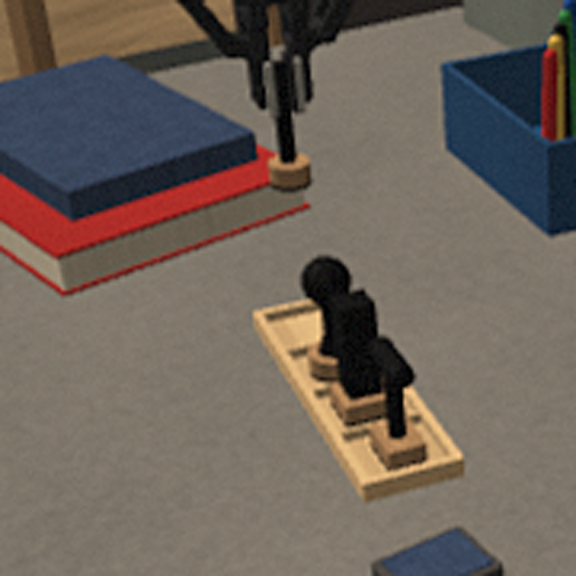

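The slim stamp hangs upright over the leftmost pocket, clear of the books, so I lower it.

```bash
python3 -m handwheel '[[-1,0.1,0.05,1.5,0,0,0],[-1,0,0,3,0,0,0],[-1,0,0,3,0,0,0],[-1,0,0,2,0,0,0],[-1,0,0,1,0,0,0],[-1,0,0,0.5,0,0,0],[-1,0,0,0.2,0,0,0],[-1,0,0,0.1,0,0,0],[-1,0,0,0,0,0,0],[-1,0,0,0,0,0,0]]'
python3 -m handwheel '[[-1,0,0,0.1,0,0,0],[-1,0,0,0.1,0,0,0],[-1,0,0,0,0,0,0],[-1,0,0,0,0,0,0]]'
```

```text
time: 32.88
tool_pos: [487.3, 287.9, 60.9]
tcp_rot: [179.9, -0.1, 81.1]
ft_force: [-0.6, 0.0, -0.7]
finger_gap: 10.7
grip_force: 39.1
time: 33.22
tool_pos: [486.2, 287.6, 57.4]
tcp_rot: [180.0, -0.0, 81.1]
ft_force: [0.3, -0.6, -0.8]
finger_gap: 10.8
grip_force: 39.1
```

```bash
python3 -m handwheel '[[-1,0,0,0.15,0,0,0],[-1,0,0,0.1,0,0,0],[-1,0,0,0,0,0,0],[-1,0,0,0,0,0,0]]'
python3 -m handwheel '[[-1,0,0,0.1,0,0,0],[-1,0,0,0,0,0,0]]'
python3 -m handwheel '[[-1,0,0,0.1,0,0,0],[-1,0,0,0,0,0,0]]'
```

```text
time: 33.55
tool_pos: [486.0, 287.4, 54.6]
tcp_rot: [-180.0, 0.0, 81.1]
ft_force: [-0.7, 0.2, -0.8]
finger_gap: 10.8
grip_force: 39.1
time: 33.72
tool_pos: [486.1, 287.4, 53.6]
tcp_rot: [-180.0, 0.0, 81.1]
ft_force: [0.4, -0.4, -1.4]
finger_gap: 10.6
grip_force: 39.1
time: 33.88
tool_pos: [486.3, 287.6, 52.8]
tcp_rot: [180.0, -0.0, 81.1]
ft_force: [-0.1, -0.3, -0.7]
finger_gap: 10.9
grip_force: 39.3
```

```bash
python3 -m handwheel '[[-1,0,0,0.1,0,0,0],[-1,0,0,0,0,0,0]]'
python3 -m handwheel '[[-0.7,0,0,0,0,0,0],[-0.5,0,0,0,0,0,0],[0,0,0,0,0,0,0],[0.5,0,0,0,0,0,0],[1,0,0,0,0,0,0],[1,0,0,0,0,0,0],[1,0,0,-1,0,0,0],[1,0,0,-3,0,0,0],[1,0,0,-3.5,0,0,0],[1,0,0,-3.5,0,0,0],[1,0,0,-3,0,0,0],[1,0,0,0,0,0,0]]'
python3 -m handwheel '[[1,-4,0,-1,0,0,0],[1,-4,0,0,0,0,0],[1,-4,0,0,0,0,0],[1,-4,0,0,0,0,0],[1,-4,0,0,0,0,0],[1,-4,0,0,0,0,0],[1,-4,0,0,0,0,0],[1,-4,0,0,0,0,0],[1,-4,0,0,0,0,0],[1,-4,0,0,0,0,0],[1,0,0,0,0,0,0],[1,0,0,0,0,0,0]]'
python3 - <<'E'
from h import *
ims=[]
for n,(y,x) in dict(top=(190,130),side=(130,150)).items():
    p=snapshot(n); ims.append(cv2.resize(p["image"][y:y+110,x:x+160,::-1],None,fx=2.7,fy=2.7,interpolation=cv2.INTER_CUBIC))
    for q in "stamp_slim stamp_ball stamp_square stamp_bar".split(): print(n,q,[(round(float(d["conf"]),2),np.round(d["location"]).tolist()) for d in place_of(p,q)[:5] if d["location"][1]>50])
cv2.imwrite("pics/f.png",np.vstack(ims))
E
```

```text
time: 34.05
tool_pos: [486.6, 287.7, 52.8]
tcp_rot: [180.0, -0.0, 81.1]
ft_force: [-1.8, -1.2, 7.1]
finger_gap: 11.1
grip_force: 39.9
time: 35.05
tool_pos: [489.8, 289.3, 201.1]
tcp_rot: [179.4, -0.4, 81.1]
ft_force: [0.4, 1.0, 1.0]
finger_gap: 85.5
grip_force: 0.0
time: 36.05
tool_pos: [424.0, -109.8, 202.4]
tcp_rot: [180.0, 0.0, 80.8]
ft_force: [0.8, 0.4, 0.2]
finger_gap: 85.5
grip_force: 0.0
top stamp_slim [(0.7, [488.0, 287.0, 5.0])]
top stamp_ball [(0.8, [476.0, 234.0, 11.0])]
top stamp_square [(0.63, [462.0, 116.0, 6.0]), (0.51, [465.0, 173.0, 5.0])]
top stamp_bar [(0.64, [464.0, 114.0, 7.0])]
side stamp_slim [(0.61, [490.0, 293.0, 5.0])]
side stamp_ball [(0.82, [479.0, 234.0, 9.0])]
side stamp_square [(0.69, [467.0, 179.0, 2.0])]
side stamp_bar [(0.89, [464.0, 116.0, 6.0])]
```

View pics/f.png

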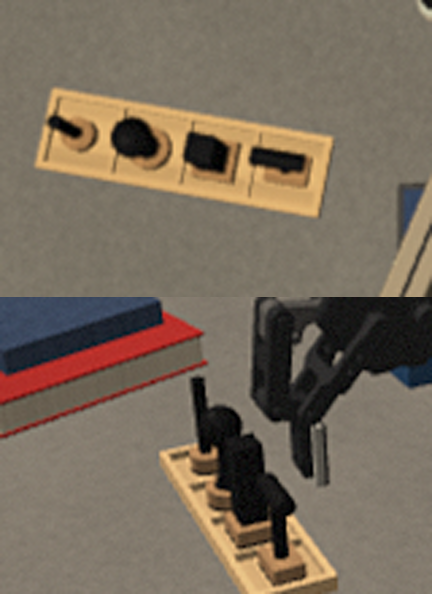

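All four stamps stand upright, one per pocket, in the order slim, ball, square, bar from left to right. The gripper is clear.

```bash
python3 -c "from bench import *; print(hand_in())"
```

```text
the job is handed in; nothing more can be done
None
```

The job is handed in: all four stamps stand upright in the plywood rack in reverse order (slim, ball, square, bar from the left), going by the final pictures. Hand-in gave no verdict, and the robot's clock read about 36 s of the 109 s allowed.

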